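Free the tube cassette from the shaker

ROBOT

A 6-joint arm with a two-finger parallel gripper is mounted at the origin on the work surface. World frame = base frame: x ahead of the robot, y to its left, z up, the work surface at z = 0. Lengths are in m, angles in rad, forces in N, time in s.
With the tool pointing down it reaches from about 0.35 to 0.775 m from the base axis. Payload 5.5 kg.
Tool frame: the origin (TCP) lies on the mounting face of the last link; the fingertips stand 173 mm ahead of it and the grasp point (between the pads) lies 155 mm ahead of it (manip.tip_extent is the distance from the TCP to the fingertips, in m); x points along the fingers, y is the direction in which the jaws open and shut, and the axes are right-handed (so a half turn about x gives the same grasp; the last joint's range is limited). The gripper opens to 85 mm and grips with 20 to 120 N. Pads are 22 mm wide; open, the fingers measure 114 mm over their backs; the gripper's body (76 mm by 85 mm) begins 54 mm behind the grasp point. The pads swing forward as they close: fully open they stand 13 mm farther back than shut.
Start: joints at [1.181, 0.313, 0.046, 1.304, 0, 1.431], TCP at [0.142, 0.557, 0.405] pointing down, gripper open.
Joint ranges: [-2.76, 2.76], [-0.86, 1.69], [-1.03, 1.26], [-2.2, 2.34], [-1.47, 1.5], [-3.14, 3.14]. Speed limits (rad/s): [2.57, 2.57, 3.14, 3.14, 3.14, 3.14].

INTERFACE

Orientations are given as a rotation vector (axis times angle).
In Python, from rig import monitor, eyes, ticket, manip gives the robot as it stands.
- The arm moves only by the shell command python3 -m pendant 'ROWS' [OPENING] [FORCE]. ROWS is JSON, one flat list of numbers, 4 for each row, row after row: the shift along the world's x, y, z in m, then the turn about the world's z in degrees. A call has 1 to 8 rows; each row is the pose to reach, as a shift and turn from the pose commanded when the call began; what a row does not reach only later rows make up. A row lasts 1/12 s, in which the tool goes at most 41.7 mm and 7.16 degrees, less where a joint would pass 70% of its speed; a pose out of reach is approached as far as the arm can. A call with a gripper value outside its range is refused whole. OPENING is the closure, from 0 (fully open) to 1 (shut), set as the call begins (- or left out, the last holds). The fingers move at their own pace and stop on an object; FORCE is the grip in N (left out, the last holds). Time passes only in rows, so rows that repeat a pose let the fingers close. It gives the time, the measured TCP pose, the force and the opening at its end, in the units of the state.
- monitor.sense(): the state, without advancing time (a new reading comes with each control period).
- eyes.read_camera(name): name is "scene" or "top" or "wrist"; returns a dict with "img" (384x512x3 uint8, blue, green, red), "fx", "fy", "cx", "cy" (pixels), "R" (3x3) and "t" (3): a world point X has camera coordinates R X + t. Camera axes: x right, y down, z forward; pixel columns grow to the right and rows downward; lengths in m; the calibration is good to about 2 mm. A picture is of the moment at which its call begins. There is no depth.
- ticket.finish_job(): hands the job in, once; it reports no verdict.
The state is a dict: "time_s": time; "joint_positions": joint angles; "joint_vel": joint speeds; "joint_torque": joint torques, N m; "ee_pos": TCP position; "orientation": TCP orientation; "ft_force": force on the tool from outside, world axes, zero at the start; "wrist_torque": the same for the moment, N m; "gripper_width": finger opening in m.
Only numpy, scipy, OpenCV 4.12 (cv2) and the standard library are available. Lean on these libraries where they do the work, as an engineer would, in place of code of your own. Each camera call takes 0.05 s, during which the arm holds its last target.

TASK

The electrode hangs over the tube cassette in the shaker: first swing its stiff arm aside so that the electrode hangs over the mouth of the white beaker, and leave it there. Then pinch the cassette's two side catches together and lift the cassette level out of the shaker, and finish still holding it by the pinched catches, still, with its underside at least 5 cm above the shaker's top. Leave the beaker, the jar, the bottle and the tray where they stand.

Things in the scene. Friction and masses are not known exactly. Their poses are not given: they have to be found in the camera images.
- shaker: White benchtop shaker, blue skirt, blue front panel on its -x side, a box 180 (x) x 200 (y) x 75 mm high, fixed. Origin at the centre of its underside; x, y along its sides, z up. In its flat top's middle is a 22 mm deep well, 93 (x) x 39 mm, in which the cassette stands (1.5 mm play all round); notches in the well's long sides take the catches, under a lip.
- cassette: Loose blue tube cassette, block 90 (x) x 36 (y) x 52 mm high, ten white caps (8 mm high) on top; 0.15 to 0.35 kg. Origin at the centre of its underside, z up; seated 53 mm above the shaker's origin, axes as the shaker's. Mid-length on each long side (+y left, -y right) is a grey spring catch; while it is out, its nose under the shaker's lip (4 mm overlap) keeps the cassette from lifting.
- catch_left (a joint): Travel of the catch on the cassette's +y side: 0 = out (latched), 0.006 m = pushed fully in towards the cassette's middle. Spring: 2 N to start, 5.5 N fully in. It clears the lip from about 0.004 (0.0055 if the cassette stands off-centre in its play).
- catch_right (a joint): The same for the catch on the -y side.
- catch_left_pad (a point): Centre of the flat outer face of the +y catch's finger pad, 28 mm long (x) and 28 mm high, upright, 10 to 38 mm above the shaker's top (this point 24 mm above it). Moves in with the catch. Over the two pads' outer faces the cassette measures 60 mm with the catches out and 48 mm with both fully in.
- catch_right_pad (a point): The same for the -y catch.
- stand: Electrode stand, fixed: grey disc foot 100 mm across, 16 mm high, with an upright steel post 16 mm thick and 250 mm high. Origin at the centre of the foot's underside, on the post's axis, about which the arm swings. Its -x axis is the arm's direction at joint value 0.
- swing (a joint): Angle of the level swing arm about the post (rad): 0 = along the stand's -x axis, growing clockwise seen from above; stops at -0.35 and 1.9. Stiff: stays where it is left, moves with about 3 N at the end of the arm (0.6 N m of friction, a little more when moved fast).
- electrode_knob (a point): Middle of the height to grip of the upright black round knob on the arm's end: 18 mm thick, 45 mm high, top 282 mm above the bench; this point is 262 mm above it and 220 mm from the post's axis. The knob stands on a 30 x 30 x 24 mm black holder (top 237 mm above the bench); the arm is an aluminium bar 14 mm wide, 12 mm thick, centred at 225 mm.
- electrode_tip (a point): Lower end of the upright electrode (12 mm thick) that hangs from the arm's end, straight below the knob, 140 mm above the bench, 220 mm from the post's axis.
- beaker: White plastic beaker, round, 84 mm across its rim, 85 mm high, loose, standing empty on the bench; origin at the centre of its underside. It stands under the electrode's circle of swing (to within 15 mm), at a joint value of about 1.1 to 1.35.
- jar: Amber jar, 64 mm across, 105 mm high, white cap; loose bystander. Origin at the centre of its underside.
- bottle: White bottle, 56 mm across, 140 mm high, blue cap; loose bystander. Origin at the centre of its underside.
- tray: Open white tray 120 (x) x 90 (y) x 40 mm; loose bystander. Origin at the centre of its underside.
Mind the look-alikes: they are no part of the job. Leave any purple look-alike of the beaker alone.

How it is judged:
On the way, in this order (a step that is already met when the one before it is completed fails the run):
1. the electrode hangs still over the beaker's mouth, the cassette still seated (horizontal distance between electrode_tip and beaker below 0.03 m and velocity of joint swing between -0.05 and 0.05 rad/s and z of cassette in the frame of shaker below 0.058 m), for 0.2 s.
2. both catches are pinched in by the fingers, the cassette still in the well (value of joint each of catch_left, catch_right above 0.0035 m and contact force between the fingers and cassette above 2 N and z of cassette in the frame of shaker below 0.07 m), for 0.1 s.
At the end, for the whole second after the job is handed in: Cassette held by the fingers on its catches, both in over 3.5 mm, underside over 45 mm above the shaker's top, within 0.3 rad of level, still, carried by nothing else; electrode tip within 30 mm (from above) of the upright beaker's centre; beaker, jar, bottle, tray moved under 30 mm (z of cassette in the frame of shaker above 0.12 m and value of joint each of catch_left, catch_right above 0.0035 m and contact force between the fingers and cassette above 2 N and contact force between cassette and shaker below 0.2 N and contact force between cassette and stand below 0.2 N and angle between cassette's own z axis and vertical below 0.3 rad and linear speed of cassette below 0.03 m/s and horizontal distance between electrode_tip and beaker below 0.03 m and angle between beaker's own z axis and vertical below 0.1 rad and distance of each of beaker, jar, bottle, tray from where it was at the start of the episode below 0.03 m); the arm keeps its last pose, push and grip.
It fails at once if the beaker or a bystander is knocked away (30 mm) (distance of any of beaker, jar, bottle, tray from where it was at the start of the episode above 0.03 m).
It also fails if it takes over 48 s, if anything falls off the work surface, if the arm or the gripper's body presses on something with over 40 N, if the wrist force passes 120 N, or if a joint passes its speed limit or range.

## Working session

There is one attempt and no reset: what is moved stays moved. The work goes in short steps, Python scripts to look and compute and a shell command to move; the robot and the scene stay as the last step left them, time stands still between calls to the robot, and variables do not carry over. Pictures are saved under pics/ and viewed, and the job is handed in when it is done.

```bash
ls; mkdir -p pics; cat > h.py <<'E'
import numpy as np, cv2
from rig import monitor, eyes, ticket, manip
def cam(n,f=None):
    c=eyes.read_camera(n)
    c['R']=np.array(c['R']);c['t']=np.array(c['t'])
    if f: cv2.imwrite('pics/'+f,c['img'])
    return c
def ray(c,u,v):
    d=c['R'].T@np.array([(u-c['cx'])/c['fx'],(v-c['cy'])/c['fy'],1.]); o=-c['R'].T@c['t']; return o,d
def onz(c,u,v,z):
    o,d=ray(c,u,v); return o+d*(z-o[2])/d[2]
def proj(c,X):
    p=c['R']@np.array(X)+c['t']; return c['fx']*p[0]/p[2]+c['cx'],c['fy']*p[1]/p[2]+c['cy']
E
python3 - <<'E'
from h import *
for n in ['scene','top','wrist']:
    c=cam(n,n+'0.png'); print(n,-c['R'].T@c['t'],c['R'][2],c['fx'])
s=monitor.sense();print(s)
E
```

```text
pics
scene [ 1.21861313 -0.81534539  0.83051043] [-0.52380942  0.67125283 -0.52444574] 363.070332679972
top [0.27871873 0.02613521 1.69537077] [ 0.19010435 -0.00482549 -0.98175203] 461.8799748308342
wrist [0.07870322 0.57208647 0.37215742] [ 0.24939354 -0.06579091 -0.9661648 ] 322.0283804029632
{'time_s': 0.15, 'joint_positions': array([ 1.18140335e+00,  3.13822497e-01,  4.52115199e-02,  1.30361152e+00,
       -1.14449809e-05,  1.43116589e+00]), 'joint_vel': array([-0.00066447, -0.0018035 ,  0.00339045,  0.00084473, -0.00025553,
        0.00088756]), 'joint_torque': array([ 1.99198897e-03, -4.81066453e+01,  2.98813945e+01,  1.39265618e-02,
       -1.19365764e-04,  9.96120605e-06]), 'ee_pos': array([0.1420926, 0.5570049, 0.404005 ]), 'orientation': array([ 0.19499477,  1.56225058, -0.19716651]), 'ft_force': array([ 0.72649854, -0.20123283, -0.71967076]), 'wrist_torque': array([0.02079921, 0.00378958, 0.06210753]), 'gripper_width': 0.08485344731354075}
```

View pics/scene0.png

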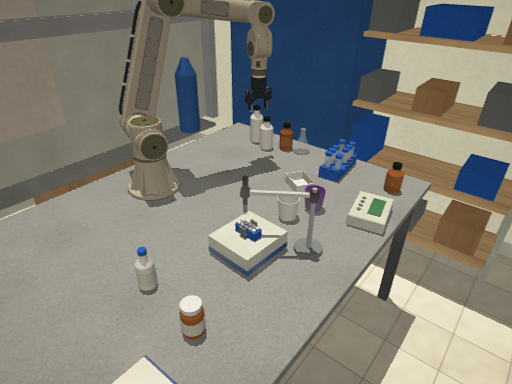

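View pics/top0.png

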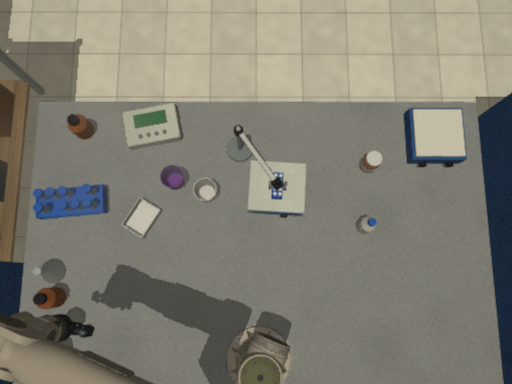

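View pics/wrist0.png

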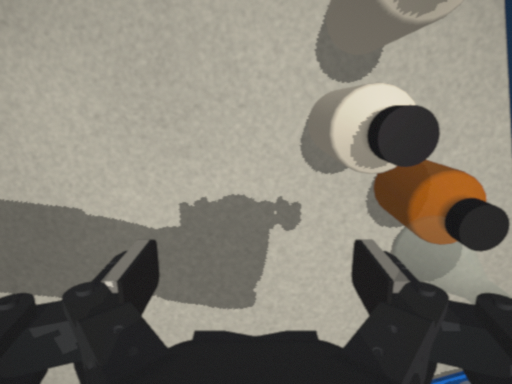

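The top view shows the following:
- The target shaker is at (278,188), with the cassette under the knob at about (277,183). A second shaker at (437,135) is a look-alike with no cassette.
- The white beaker is at (205,190). The purple look-alike is at (173,177).
- The stand's foot is at (240,148) and its post top at (238,130).
- The tray is at (142,217), the jar at (372,160) and the bottle at (368,224). The blue rack at (70,200) is a look-alike of the cassette.

Next I'll check close crops.

```bash
python3 - <<'E'
from h import *
t=cam('top');s=cam('scene')
a=cv2.resize(t['img'][110:235,150:320],None,fx=4.4,fy=4.4,interpolation=cv2.INTER_CUBIC);cv2.imwrite('pics/t1.png',a)
b=cv2.resize(s['img'][165:280,200:340],None,fx=5,fy=5,interpolation=cv2.INTER_CUBIC);cv2.imwrite('pics/s1.png',b)
E
```

```text
(no output)
```

View pics/t1.png

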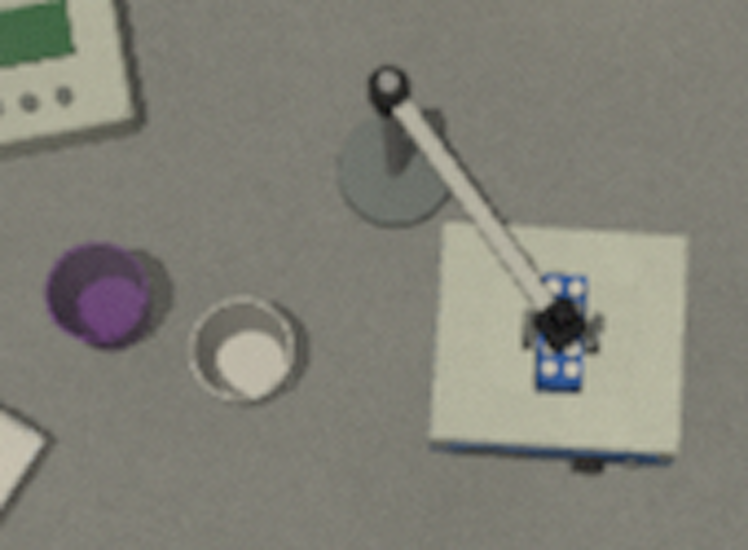

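View pics/s1.png

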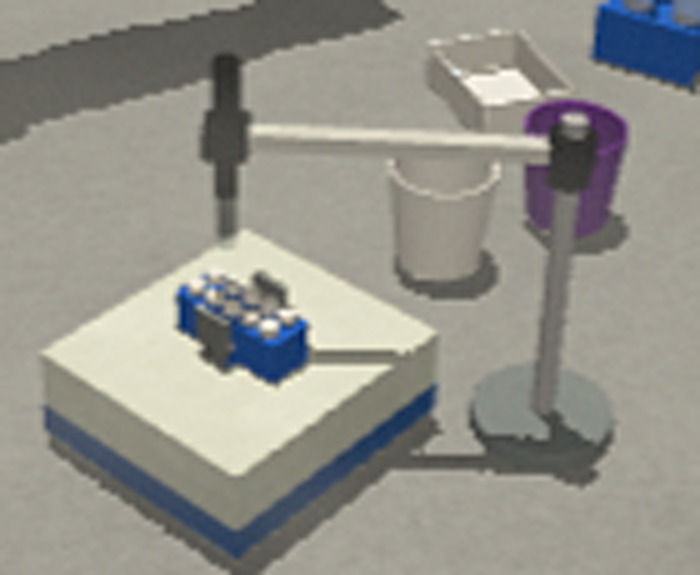

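The crops confirm my choices. The white beaker's rim is at crop (243,350) and the knob at (562,320). The cassette has grey catches on its ±y sides at (530,330) and (595,333).

```bash
python3 - <<'E'
from h import *
t=cam('top');s=cam('scene')
T=lambda x,y,z: onz(t,150+(x+.5)/4.4-.5,110+(y+.5)/4.4-.5,z).round(4)[:2]
S=lambda x,y,z: onz(s,200+(x+.5)/5-.5,165+(y+.5)/5-.5,z).round(4)[:2]
img=t['img'];h=cv2.cvtColor(img,cv2.COLOR_BGR2HSV)
# shaker top mask
m=((h[...,2]>165)&(h[...,1]<60)).astype(np.uint8); m[:, :240]=0;m[:,320:]=0;m[:150]=0;m[222:]=0
m=cv2.morphologyEx(m,cv2.MORPH_CLOSE,np.ones((25,25)))
m=cv2.morphologyEx(m,cv2.MORPH_OPEN,np.ones((9,9)))
cs,_=cv2.findContours(m,0,2);c=max(cs,key=cv2.contourArea)
P=np.array([onz(t,*p[0],.075)[:2] for p in c],np.float32);r=cv2.minAreaRect(P);print('shaker',r)
print('corners',[T(*p,.075) for p in [(443,224),(690,236),(680,452),(432,440)]])
print('post',T(389,82,.25),S(575,118,.25),'foot',T(395,173,.016),S(541,415,.016))
print('knob',T(562,318,.282),S(227,60,.282),'holder',S(225,135,.225))
print('beaker',T(243,350,.085),S(444,172,.085), 'rim',T(189,350,.085),T(297,350,.085))
E
```

```text
shaker ((0.6075841784477234, -0.0676589384675026), (0.19662266969680786, 0.1917164921760559), 86.89972686767578)
corners [array([0.6939, 0.0279]), array([ 0.684 , -0.1749]), array([ 0.5052, -0.163 ]), array([0.5147, 0.0365])]
post [0.7577 0.068 ] [0.7554 0.0655] foot [0.7539 0.0691] [0.7591 0.0578]
knob [ 0.5722 -0.0569] [ 0.5776 -0.0618] holder [ 0.5739 -0.0598]
beaker [0.5863 0.189 ] [0.5885 0.181 ] rim [0.5863 0.2326] [0.5864 0.1455]
```

```bash
python3 - <<'E'
from h import *
from scipy.spatial.transform import Rotation as Ro
s=monitor.sense();print(Ro.from_rotvec(s['orientation']).as_matrix().round(3),manip.tip_extent)
t=cam('top')
print('tips',s['ee_pos']-[0,0,manip.tip_extent])
E
```

```text
[[-0.     0.247  0.969]
 [-0.     0.969 -0.247]
 [-1.    -0.    -0.   ]] 0.1734
tips [0.14214686 0.55713847 0.2310958 ]
```

```bash
python3 -m pendant '[0,0,0.04,0, 0,0,0.08,5, 0.02,-0.025,0.115,10, 0.04,-0.055,0.115,15, 0.06,-0.09,0.115,20, 0.083,-0.12,0.115,25, 0.106,-0.153,0.115,30, 0.13,-0.186,0.115,35]' 0; python3 -m pendant '[0.02,-0.03,0,2,0.042,-0.06,0,4,0.064,-0.092,0,6,0.086,-0.124,0,8,0.108,-0.156,0,10,0.13,-0.188,0,12,0.152,-0.22,0,14,0.172,-0.25,0,14]'
```

```text
time_s: 1.07
ee_pos: [0.2725, 0.3696, 0.52]
orientation: [-0.287, 1.551, 0.288]
ft_force: [1.4, 0.5, 0.6]
gripper_width: 0.0852
time_s: 1.73
ee_pos: [0.4449, 0.1191, 0.52]
orientation: [-0.475, 1.517, 0.475]
ft_force: [0.3, 1.3, 0.1]
gripper_width: 0.0857
```

```bash
python3 -m pendant '[0.02,-0.028,0,0,0.042,-0.058,0,0,0.064,-0.09,0,0,0.086,-0.122,0,0,0.108,-0.152,0,0,0.123,-0.172,0,0,0.129,-0.179,0,0,0.129,-0.179,0,0]'; python3 - <<'E'
from h import *
cam('wrist','w2.png');t=cam('top','t2.png');s=cam('scene','s2.png')
print(monitor.sense()['ee_pos'],monitor.sense()['time_s'])
E
```

```text
time_s: 2.4
ee_pos: [0.5743, -0.0597, 0.5185]
orientation: [-0.471, 1.52, 0.473]
ft_force: [0.2, 0.3, -1.2]
gripper_width: 0.0853
[ 0.57252037 -0.05684193  0.51993372] 2.55
```

View pics/w2.png

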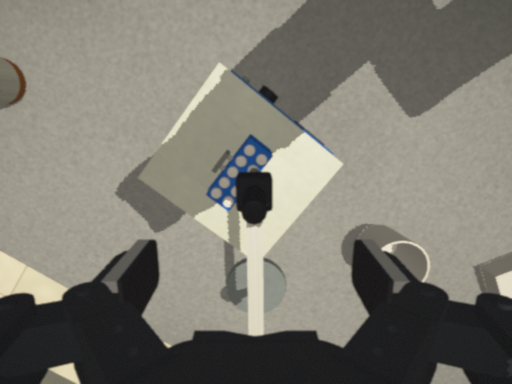

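View pics/s2.png

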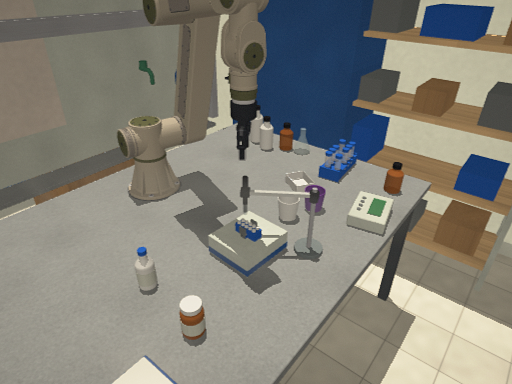

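The wrist view shows the knob's top at about (255,208), midway between the jaws. The bar runs straight down the image, so the jaws lie along the tangent. The beaker's rim is at about (405,268).

```bash
python3 - <<'E'
from h import *
w=cam('wrist');s=cam('scene')
print(monitor.sense()['ee_pos'])
a=cv2.resize(w['img'][160:300,200:440],None,fx=3.3,fy=3.3,interpolation=cv2.INTER_CUBIC);cv2.imwrite('pics/w3.png',a)
print('knob',onz(w,255,208,.282),'foot',onz(w,258,285,.016))
for u,v in [(378,268),(429,268),(405,243)]: print(onz(w,u,v,.085))
b=cv2.resize(s['img'][165:260,220:270],None,fx=6,fy=6,interpolation=cv2.INTER_CUBIC);cv2.imwrite('pics/s3.png',b)
E
```

```text
[ 0.57232967 -0.05638615  0.52037842]
knob [ 0.57321559 -0.05695448  0.282     ] foot [0.74981599 0.07180904 0.016     ]
[0.59972677 0.16868705 0.085     ]
[0.55947996 0.22663003 0.085     ]
[0.55027768 0.17435445 0.085     ]
```

View pics/w3.png

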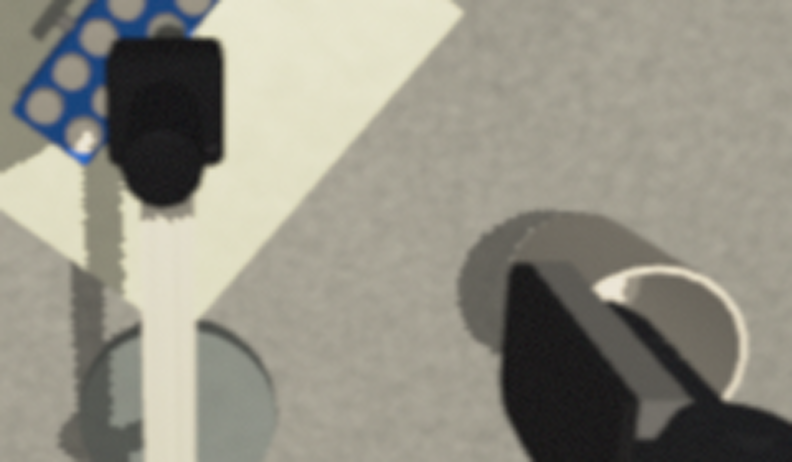

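View pics/s3.png

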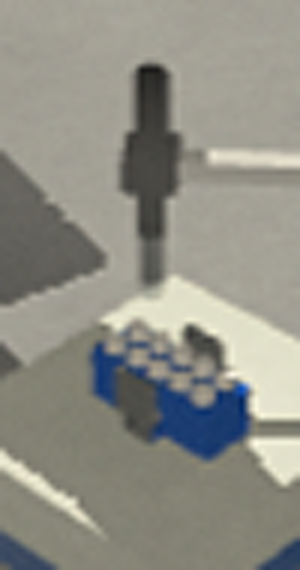

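```bash
python3 - <<'E'
from h import *
w=cam('wrist');t=cam('top')
k=onz(w,200+163.5/3.3-.35,160+168.5/3.3-.35,.282);print('knob',k)
# rim circle: pick points on rim outer in crop
P=np.array([onz(w,200+x/3.3-.35,160+y/3.3-.35,.085)[:2] for x,y in [(600,287),(660,266),(710,284),(740,320),(746,350),(730,398)]])
A=np.c_[2*P,np.ones(6)];q=np.linalg.lstsq(A,(P**2).sum(1),rcond=None)[0];print('beaker',q[:2],np.sqrt(q[2]+q[0]**2+q[1]**2))
print(np.mean([monitor.sense()['ee_pos'] for _ in range(5)],0))
E
```

```text
knob [ 0.57718095 -0.05863907  0.282     ]
beaker [0.58602429 0.19005484] 0.040827504718651535
[ 0.57245378 -0.05650562  0.52045499]
```

View pics/t2.png

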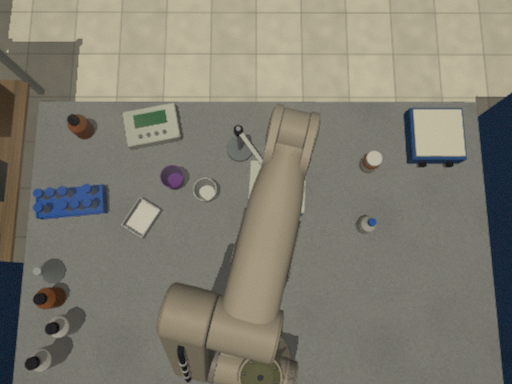

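```bash
python3 -m pendant '[0.002,-0.001,-0.03,0,0.003,-0.002,-0.06,0,0.003,-0.002,-0.085,0,0.003,-0.002,-0.1,0,0.003,-0.002,-0.103,0,0.003,-0.002,-0.103,0]' 0; python3 -m pendant '[0,0,0,0,0,0,0,0,0,0,0,0,0,0,0,0,0,0,0,0,0,0,0,0]' 1 25;  python3 -m pendant '[0,0,0,0,0,0,0,0,0,0,0,0,0,0,0,0,0,0,0,0,0,0,0,0]'; python3 - <<'E'
from h import *
cam('wrist','w4.png')
E
```

```text
time_s: 3.25
ee_pos: [0.5756, -0.0591, 0.4161]
orientation: [-0.474, 1.52, 0.476]
ft_force: [-0.3, -0.6, -0.2]
gripper_width: 0.0854
time_s: 3.75
ee_pos: [0.5763, -0.0599, 0.4174]
orientation: [-0.474, 1.517, 0.474]
ft_force: [0.4, 0.5, 1.6]
gripper_width: 0.017
time_s: 4.25
ee_pos: [0.5762, -0.0598, 0.4173]
orientation: [-0.474, 1.517, 0.474]
ft_force: [-1.0, 0.5, 4.6]
gripper_width: 0.0173
```

View pics/w4.png

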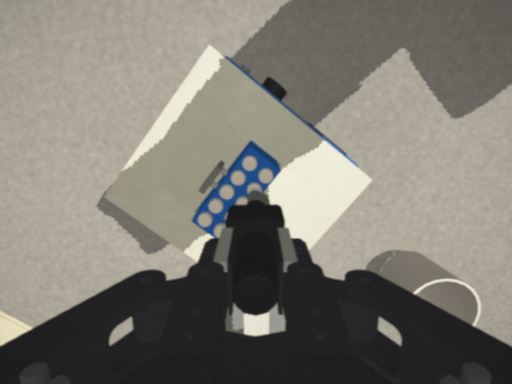

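The knob is held, with the fingers at 17 mm. Now I'll work out the arc.

```bash
python3 - <<'E'
import numpy as np
c=np.array([.756,.068]);a0=215.4
for b in (0,24,48):
  p=lambda d: c+.2205*np.array([np.cos(np.radians(a0-d)),np.sin(np.radians(a0-d))])
  print(b,[tuple((p(b+3*i)-p(b)).round(3))+(-3*i,) for i in range(1,9)],p(b+24))
E
```

```text
0 [(np.float64(-0.006), np.float64(0.01), -3), (np.float64(-0.012), np.float64(0.019), -6), (np.float64(-0.018), np.float64(0.03), -9), (np.float64(-0.023), np.float64(0.04), -12), (np.float64(-0.027), np.float64(0.051), -15), (np.float64(-0.031), np.float64(0.062), -18), (np.float64(-0.034), np.float64(0.073), -21), (np.float64(-0.036), np.float64(0.084), -24)] [0.53985021 0.02441656]
24 [(np.float64(-0.002), np.float64(0.011), -3), (np.float64(-0.003), np.float64(0.023), -6), (np.float64(-0.004), np.float64(0.034), -9), (np.float64(-0.004), np.float64(0.046), -12), (np.float64(-0.004), np.float64(0.057), -15), (np.float64(-0.003), np.float64(0.069), -18), (np.float64(-0.001), np.float64(0.08), -21), (np.float64(0.001), np.float64(0.092), -24)] [0.54081035 0.11610058]
48 [(np.float64(0.003), np.float64(0.011), -3), (np.float64(0.006), np.float64(0.022), -6), (np.float64(0.01), np.float64(0.033), -9), (np.float64(0.015), np.float64(0.044), -12), (np.float64(0.02), np.float64(0.054), -15), (np.float64(0.025), np.float64(0.064), -18), (np.float64(0.032), np.float64(0.074), -21), (np.float64(0.038), np.float64(0.083), -24)] [0.57897875 0.19946758]
```

```bash
python3 -m pendant '[-0.006,0.01,0,-3,-0.012,0.019,0,-6,-0.018,0.03,0,-9,-0.023,0.04,0,-12,-0.027,0.051,0,-15,-0.031,0.062,0,-18,-0.034,0.073,0,-21,-0.036,0.084,0,-24]'
```

```text
time_s: 4.97
ee_pos: [0.5399, 0.0241, 0.4173]
orientation: [-0.146, 1.565, 0.143]
ft_force: [-1.7, -3.0, 5.9]
gripper_width: 0.0177
```

```bash
python3 -m pendant '[-0.002,0.011,0,-3,-0.003,0.023,0,-6,-0.004,0.034,0,-9,-0.004,0.046,0,-12,-0.004,0.057,0,-15,-0.003,0.069,0,-18,-0.001,0.08,0,-21,0.001,0.092,0,-24]'
```

```text
time_s: 5.63
ee_pos: [0.5405, 0.1163, 0.4173]
orientation: [0.183, 1.563, -0.186]
ft_force: [-2.6, -2.7, 6.4]
gripper_width: 0.0173
```

```bash
python3 -m pendant '[0.003,0.011,0,-3,0.006,0.022,0,-6,0.01,0.033,0,-9,0.015,0.044,0,-12,0.02,0.054,0,-15,0.025,0.064,0,-18,0.03,0.071,0,-20,0.034,0.077,0,-22]';python3 -m pendant '[0,0,0,0,0,0,0,0,0,0,0,0]'; python3 - <<'E'
from h import *
cam('wrist','w5.png');cam('scene','s5.png')
E
```

```text
time_s: 6.3
ee_pos: [0.5743, 0.194, 0.4173]
orientation: [0.483, 1.518, -0.483]
ft_force: [-5.4, 0.2, 8.0]
gripper_width: 0.0174
time_s: 6.55
ee_pos: [0.5746, 0.1945, 0.4173]
orientation: [0.484, 1.518, -0.479]
ft_force: [-3.5, 5.4, 5.6]
gripper_width: 0.0175
```

View pics/w5.png

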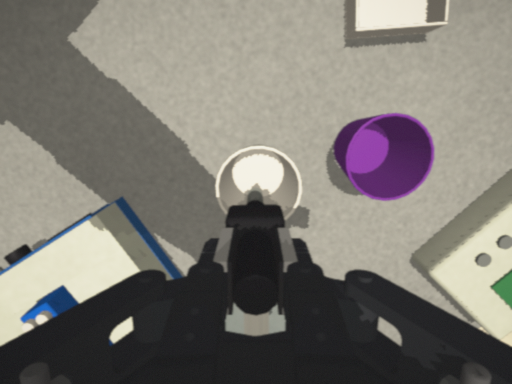

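View pics/s5.png

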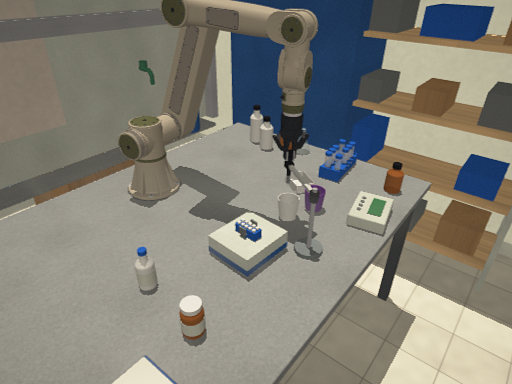

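The wrist view shows the white beaker's rim centred at about (259,187), directly ahead of the held knob. The scene view shows the electrode above the beaker.

```bash
python3 - <<'E'
from h import *
w=cam('wrist')
P=[onz(w,u,v,.085)[:2] for u,v in [(216,188),(302,188),(259,146)]]
print(P,(P[0]+P[1])/2, np.linalg.norm(P[0]-P[1]), onz(w,259,188,.085), monitor.sense()['ee_pos'])
E
```

```text
[array([0.56207865, 0.15705877]), array([0.60982607, 0.22476445]), array([0.55288921, 0.21403308])] [0.58595236 0.19091161] 0.08284851351183566 [0.58594632 0.19090304 0.085     ] [0.57453599 0.19445421 0.41732453]
```

```bash
python3 -m pendant '[0,0,0,0,0,0,0,0,0,0,0,0,0,0,0,0,0,0,0,0,0,0,0,0]' 0; python3 -m pendant '[0,0,0.015,0,0,0,0.045,0,0,0,0.08,0,0,0,0.1,0,0.003,-0.03,0.1,4,0.006,-0.065,0.1,8,0.009,-0.1,0.1,12,0.012,-0.13,0.1,16]'; python3 -m pendant '[0.003,-0.033,0,4,0.006,-0.068,0,8,0.009,-0.1,0,12,0.011,-0.12,0,15,0.013,-0.131,0,16.5,0.013,-0.133,0,16.5,0.013,-0.133,0,16.5,0.013,-0.133,0,16.5]'; python3 - <<'E'
from h import *
cam('wrist','w6.png');cam('top','t6.png')
from scipy.spatial.transform import Rotation as Ro
s=monitor.sense();print(s['ee_pos'],Ro.from_rotvec(s['orientation']).as_matrix().round(4)[:,1])
E
```

```text
time_s: 7.2
ee_pos: [0.5752, 0.193, 0.4164]
orientation: [0.483, 1.517, -0.483]
ft_force: [0.0, 0.3, -0.3]
gripper_width: 0.0849
time_s: 7.87
ee_pos: [0.5871, 0.0615, 0.5169]
orientation: [0.261, 1.554, -0.262]
ft_force: [0.5, 0.0, 0.1]
gripper_width: 0.0854
time_s: 8.53
ee_pos: [0.6001, -0.0694, 0.5167]
orientation: [0.039, 1.571, -0.039]
ft_force: [-0.5, -0.6, 0.1]
gripper_width: 0.085
[ 0.60004837 -0.06873931  0.51687615] [4.820e-02 9.988e-01 3.000e-04]
```

View pics/w6.png

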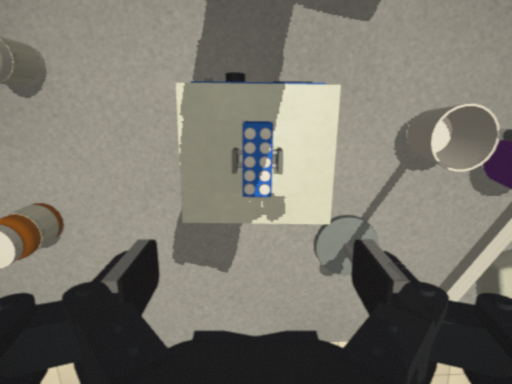

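View pics/t6.png

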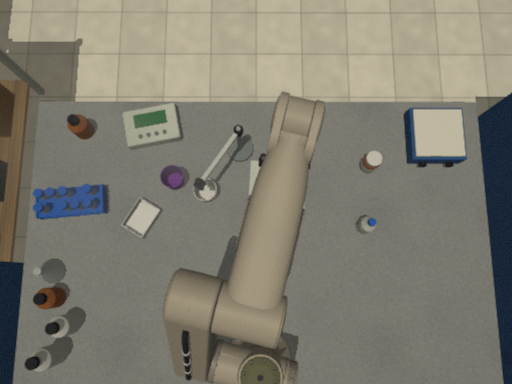

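In the top view the electrode hangs over the beaker at (205,190). The wrist view shows the cassette at (257,160) with grey catches at (236,160) and (279,160), and the beaker still standing at (466,137). Next I'll measure the cassette.

```bash
python3 - <<'E'
from h import *
w=cam('wrist');img=w['img']
hh=cv2.cvtColor(img,cv2.COLOR_BGR2HSV)
m=((hh[...,0]>105)&(hh[...,0]<125)&(hh[...,1]>150)).astype(np.uint8);m[:,:225]=0;m[:,290:]=0;m[:110]=0;m[205:]=0
m=cv2.morphologyEx(m,cv2.MORPH_CLOSE,np.ones((11,11)))
c=max(cv2.findContours(m,0,2)[0],key=cv2.contourArea)
P=np.array([onz(w,*p[0],.105)[:2] for p in c],np.float32);print('block',cv2.minAreaRect(P),P.min(0),P.max(0))
C=[onz(w,u,v,.075)[:2] for u,v in [(176,83),(340,84),(331,223),(183,222)]];print('sh',np.round(C,4),np.mean(C,0))
for L in ([(232,160),(285,160)],): print('pads',[onz(w,u,v,.099)[:2].round(4) for u,v in L])
a=cv2.resize(img[70:235,165:350],None,fx=4,fy=3.6,interpolation=cv2.INTER_CUBIC);a=cv2.resize(img[105:215,210:310],None,fx=5.4,fy=5.4,interpolation=cv2.INTER_CUBIC);cv2.imwrite('pics/w7.png',a)
E
```

```text
block ((0.5974555611610413, -0.0676720142364502), (0.032521672546863556, 0.0888528972864151), 86.73900604248047) [ 0.5525731 -0.0863755] [ 0.6424079  -0.04916538]
sh [[ 0.5039 -0.1609]
 [ 0.5145  0.0372]
 [ 0.6931  0.0288]
 [ 0.6822 -0.1712]] [ 0.59841468 -0.06650371]
pads [array([ 0.597 , -0.0975]), array([ 0.6   , -0.0334])]
```

View pics/w7.png

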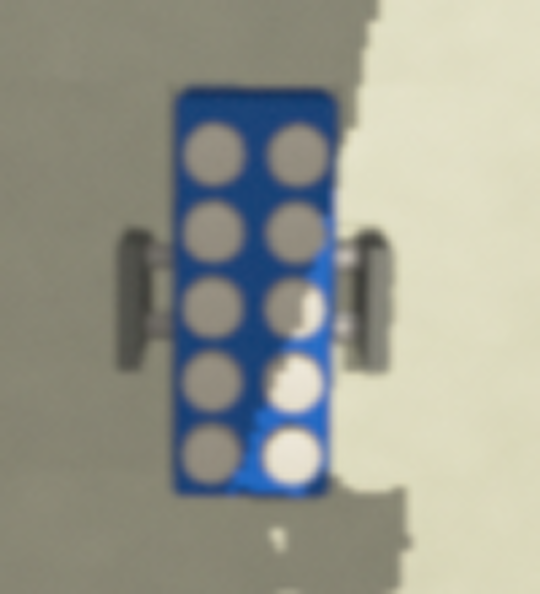

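The block's centre is (0.598, -0.0675) with a yaw of about -3°. The block measures 89 x 33 mm on its top face, close to the given 90 x 36 mm. I need a shift of (-0.0015, +0.001), and the tool's yaw already matches.

```bash
python3 -m pendant '[-0.001,0.001,-0.03,0,-0.0015,0.001,-0.065,0,-0.0015,0.001,-0.1,0,-0.0015,0.001,-0.135,0,-0.0015,0.001,-0.165,0,-0.0015,0.001,-0.185,0,-0.0015,0.001,-0.19,0,-0.0015,0.001,-0.19,0]' 0; python3 - <<'E'
from h import *
cam('wrist','w8.png');cam('scene','s8.png')
print(np.mean([monitor.sense()['ee_pos'] for _ in range(5)],0))
E
```

```text
time_s: 9.35
ee_pos: [0.598, -0.0679, 0.3252]
orientation: [0.038, 1.574, -0.037]
ft_force: [0.3, 0.7, 0.4]
gripper_width: 0.0853
[ 0.59916206 -0.06843354  0.32822288]
```

View pics/w8.png

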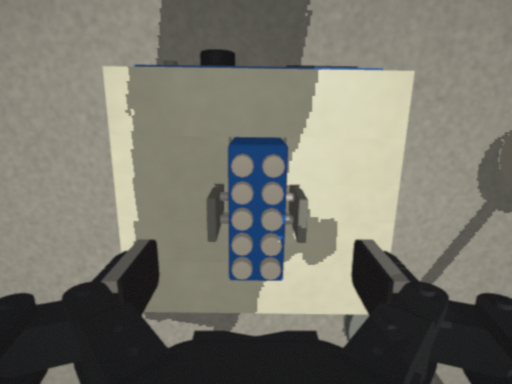

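View pics/s8.png

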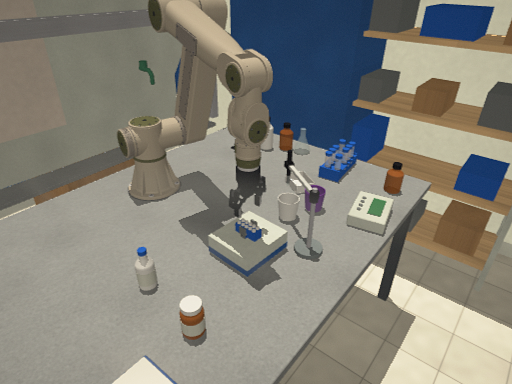

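The wrist view puts the catches at columns 207 and 307, so they're centred at 257 against the jaws' 256. I'll lower the rest of the way.

```bash
python3 -m pendant '[0,0,-0.025,0,0,0,-0.05,0,0,0,-0.063,0,0,0,-0.07,0,0,0,-0.072,0,0,0,-0.072,0,0,0,-0.072,0]' 0;  python3 - <<'E'
from h import *
cam('wrist','w9.png');cam('scene','s9.png')
s=monitor.sense();print(s['ee_pos'],s['ft_force'])
E
```

```text
time_s: 10.03
ee_pos: [0.5995, -0.069, 0.2565]
orientation: [0.038, 1.568, -0.039]
ft_force: [-0.1, -0.1, -0.0]
gripper_width: 0.0855
[ 0.59935357 -0.0689739   0.25634495] [ 0.45520351 -0.24876617 -0.25523928]
```

View pics/w9.png

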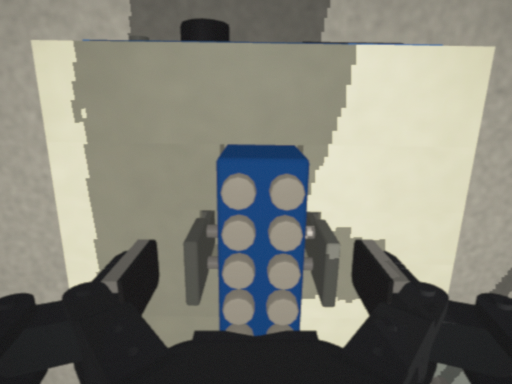

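The catches are at columns 185 and 338, centred at about 261, while the fingers are centred at about 255. That is roughly 2 mm off, so I'll shift +y to centre it, then pinch.

```bash
python3 -m pendant '[0,0.002,-0.001,-0.5,0,0.002,-0.001,-0.5,0,0.002,-0.001,-0.5]' 0;  python3 - <<'E'
from h import *
c=cam('wrist','w10.png')
s=monitor.sense();print(s['ee_pos'],s['ft_force'])
E
```

```text
time_s: 10.38
ee_pos: [0.5987, -0.0667, 0.2541]
orientation: [0.045, 1.57, -0.045]
ft_force: [1.0, 0.9, 0.1]
gripper_width: 0.0857
[ 0.59870023 -0.0667415   0.25394811] [ 0.57239352  0.32713123 -0.04230786]
```

View pics/w10.png

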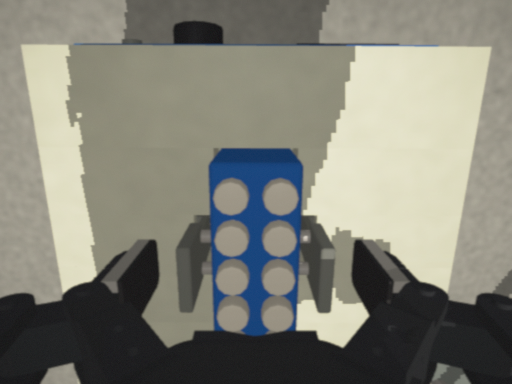

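The catches are now at 178 and 333, centred at 255.5. I'll pinch.

```bash
python3 -m pendant '[0,0,0,0,0,0,0,0,0,0,0,0,0,0,0,0,0,0,0,0,0,0,0,0,0,0,0,0]' 1 40; python3 -m pendant '[0,0,0,0,0,0,0,0,0,0,0,0,0,0,0,0]';  python3 - <<'E'
from h import *
c=cam('wrist','w11.png')
s=monitor.sense();print(s['ee_pos'],s['ft_force'],s['gripper_width'])
E
```

```text
time_s: 11.02
ee_pos: [0.5988, -0.0667, 0.2554]
orientation: [0.045, 1.569, -0.045]
ft_force: [-3.3, 0.9, 8.8]
gripper_width: 0.0438
time_s: 11.35
ee_pos: [0.5988, -0.0667, 0.2554]
orientation: [0.045, 1.569, -0.045]
ft_force: [-2.4, 0.8, 8.6]
gripper_width: 0.0441
[ 0.59883626 -0.06675152  0.25541192] [-2.5577579   0.84294013  8.63080965] 0.04413190397118091
```

View pics/w11.png

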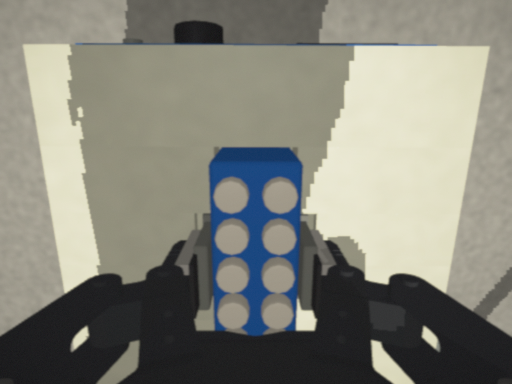

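Both catches are in and the fingers grip them symmetrically. I'll lift slowly.

```bash
python3 -m pendant '[0,0,0.004,0,0,0,0.01,0,0,0,0.018,0,0,0,0.028,0,0,0,0.04,0,0,0,0.04,0]';  python3 - <<'E'
from h import *
c=cam('wrist','w12.png')
b=cam('scene');cv2.imwrite('pics/s12.png',cv2.resize(b['img'][150:280,190:330],None,fx=5,fy=4.5,interpolation=cv2.INTER_CUBIC))
s=monitor.sense();print(s['ee_pos'],s['ft_force'],s['gripper_width'])
E
```

```text
time_s: 11.9
ee_pos: [0.5996, -0.0671, 0.2967]
orientation: [0.045, 1.566, -0.046]
ft_force: [1.0, 0.4, -1.5]
gripper_width: 0.0436
[ 0.59900121 -0.06695339  0.29448354] [-0.52337568 -0.73095211 -2.91420863] 0.04357309720883955
```

View pics/w12.png

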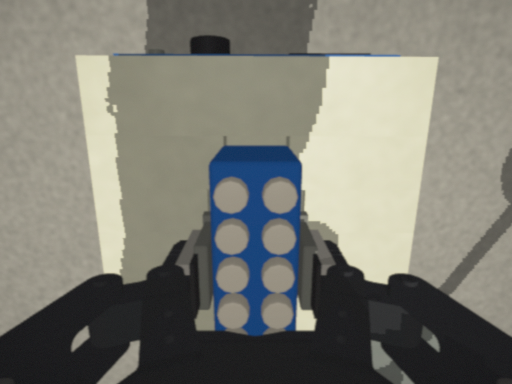

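View pics/s12.png

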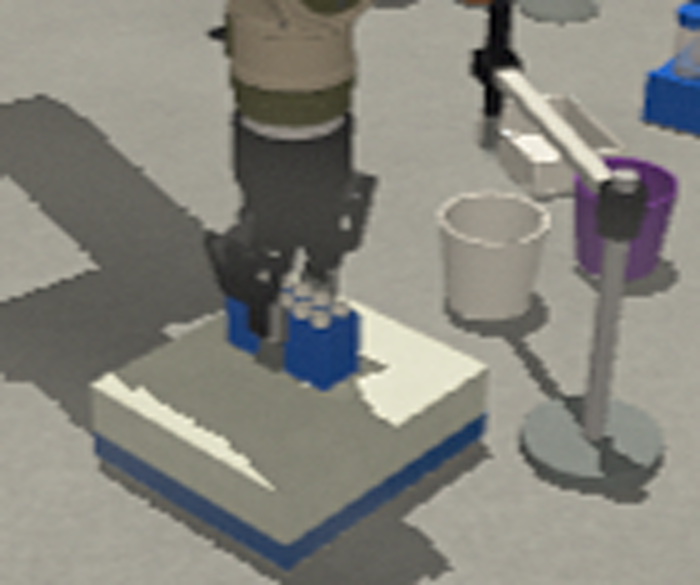

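The cassette rises with the fingers: its position in the wrist picture hasn't changed, and the wrist reads about 2.9 N of weight. I'll lift it another 7 cm.

```bash
python3 -m pendant '[0,0,0.01,0,0,0,0.022,0,0,0,0.035,0,0,0,0.048,0,0,0,0.06,0,0,0,0.067,0,0,0,0.07,0,0,0,0.07,0]';python3 -m pendant '[0,0,0,0,0,0,0,0,0,0,0,0,0,0,0,0,0,0,0,0,0,0,0,0]';  python3 - <<'E'
from h import *
c=cam('wrist','w13.png')
b=cam('scene');cv2.imwrite('pics/s13.png',cv2.resize(b['img'][140:330,130:340],None,fx=3.5,fy=3.1,interpolation=cv2.INTER_CUBIC))
t=cam('top','t13.png')
s=monitor.sense();print(s['ee_pos'],s['ft_force'],s['gripper_width'],s['joint_vel'])
E
```

```text
time_s: 12.67
ee_pos: [0.5988, -0.0669, 0.3643]
orientation: [0.045, 1.569, -0.046]
ft_force: [0.9, -0.2, -3.3]
gripper_width: 0.0438
time_s: 13.17
ee_pos: [0.5986, -0.0668, 0.3635]
orientation: [0.046, 1.571, -0.045]
ft_force: [0.1, 0.2, -2.7]
gripper_width: 0.0436
[ 0.59865911 -0.06683119  0.36366077] [ 0.55851153  0.0462282  -3.09258437] 0.04373579296557285 [ 2.91089329e-03 -1.96903442e-03  1.25838781e-03 -1.05412130e-03
 -1.61587816e-03  4.68086098e-05]
```

View pics/w13.png

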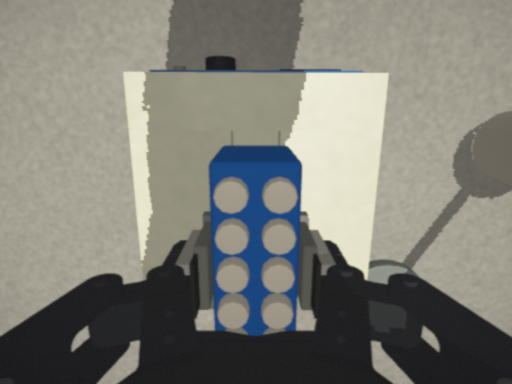

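View pics/s13.png

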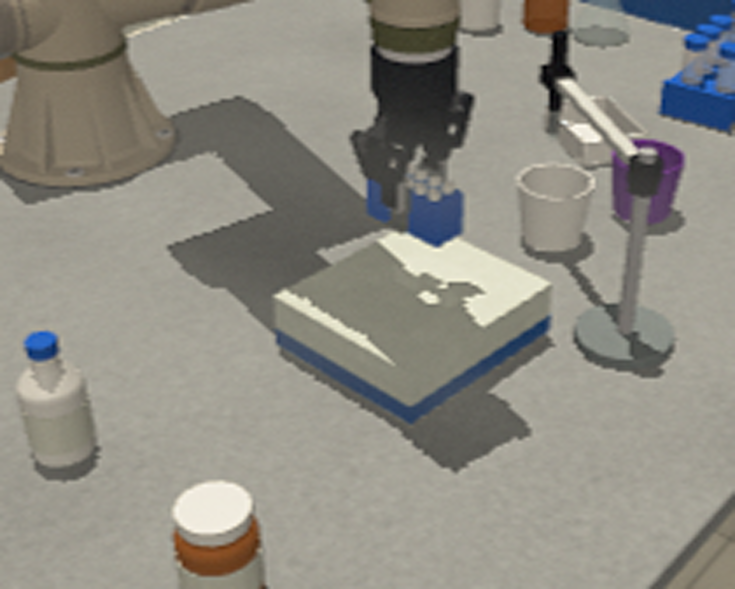

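View pics/t13.png

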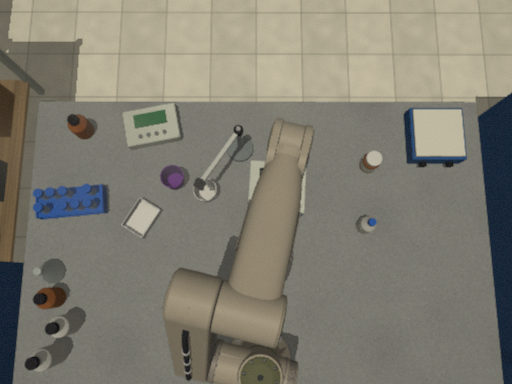

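The cassette hangs level and clear, about 11 cm up. The bystanders stand where they did. Before handing in, I'll check the electrode's position.

```bash
python3 - <<'E'
from h import *
t=cam('top');s=cam('scene')
print('tip scene',proj(s,[.5745,.194,.14]),'pix seen',130+550/3.5,140+130/3.1)
print('from seen',onz(s,130+552/3.5,140+132/3.1,.14))
a=cv2.resize(t['img'][160:215,180:250],None,fx=8,fy=8,interpolation=cv2.INTER_CUBIC);cv2.imwrite('pics/t14.png',a)
print('pred knob top',proj(t,[.5745,.194,.282]),'beaker rim', proj(t,[.587,.19,.085]))
E
```

```text
tip scene (np.float64(288.13859349089387), np.float64(184.08303099369675)) pix seen 287.1428571428571 181.93548387096774
from seen [0.56676585 0.20240448 0.14      ]
pred knob top (np.float64(197.03685525279178), np.float64(181.03878960537781)) beaker rim (np.float64(204.57344246814495), np.float64(188.9749566656859))
```

View pics/t14.png

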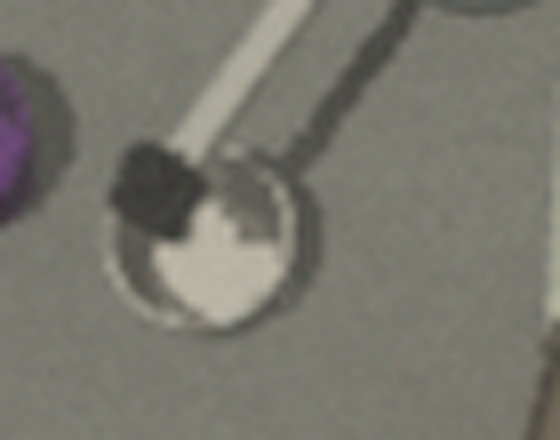

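```bash
python3 - <<'E'
from h import *
s=cam('scene')
a=cv2.resize(s['img'][145:225,265:325],None,fx=7,fy=7,interpolation=cv2.INTER_NEAREST)
for X,c in [((.5745,.194,.14),(0,0,255)),((.5745,.194,.282),(0,255,0)),((.587,.19,.085),(255,0,0))]:
    u,v=proj(s,X);cv2.circle(a,(int((u-265+.5)*7),int((v-145+.5)*7)),3,c,-1)
cv2.imwrite('pics/s14.png',a)
E
```

```text
(no output)
```

View pics/s14.png

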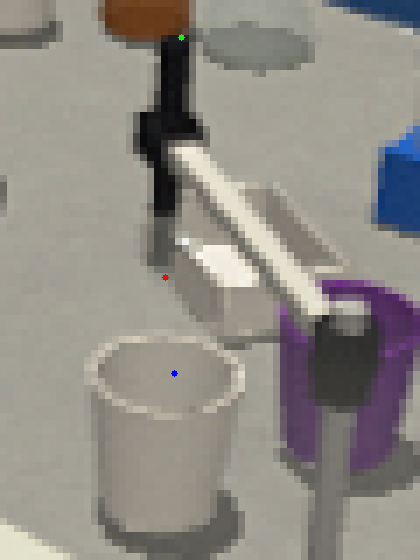

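```bash
python3 - <<'E'
from h import *
s=monitor.sense();print(s['ee_pos'],s['ft_force'],s['gripper_width'])
print(ticket.finish_job())
E
```

```text
[ 0.59867286 -0.06683214  0.36374323] [-0.10546234  0.39880898 -3.17451424] 0.04334808356808877
the job is handed in; nothing more can be done
None
```

I swung the electrode about 70° by its knob until it hung over the white beaker and left it there. I then pinched both cassette catches with a 40 N grip, lifted the cassette level about 11 cm, and handed the job in still holding it. `ticket.finish_job()` gives no verdict, so these are my own last checks:

- **Cassette:** It held still in the fingers and sat level in the last pictures, its underside about 8.5 cm above the shaker's top. The wrist carried about 3.1 N, so the shaker was not supporting any of it. Both catches looked fully in, though the finger opening read 44 mm where 48 mm is expected. I put that down to finger flex, without confirming it.
- **Electrode:** The wrist and top views put it about 12 mm from the beaker's centre. A rough first reading from the scene camera gave about 24 mm. A close crop showed that view about 1–2 pixels (roughly 5 mm) off. Every reading is inside the 30 mm limit.
- **Bystanders:** The beaker, jar, bottle and tray looked unmoved in the last top view. I did not measure the jar, bottle or tray.

The clock was at about 13.5 s of the 48 s allowed at hand-in.

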